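# Feel three valve bodies for an old ring, then snap the new insert into the clear one

## Robot

A 6-joint arm with a two-finger parallel gripper is mounted at the origin on a cart in front of the work surface, level with it; the furniture and walls round the work are solid. World frame = base frame: x ahead of the robot, y to its left, z up, the work surface at z = 0. Lengths are in m, angles in degrees, forces in N, time in s.
With the tool pointing down it reaches from about 0.4 to 0.825 m from the base axis. Payload 7 kg.
Tool frame: the origin (TCP) lies on the centre line of the jaws, within the pads' length; the fingertips stand 19 mm ahead of it and the grasp point (between the pads) is the TCP (r.tip_extent is the distance from the TCP to the fingertips, in m); z points along the fingers, y is the line along which they close (so a half turn about z gives the same grasp; the last joint's range is limited). The gripper opens to 88 mm and grips with 3 to 60 N. Pads are 19 mm wide; open, the fingers measure 130 mm over their backs; the gripper's body (78 mm by 193 mm) begins 47 mm behind the grasp point.
Start: joints at [93.455, 20.546, 0.682, 0, -70.136, -16.507], TCP at [0.152, 0.658, 0.246] pointing down, gripper open.
Joint ranges: [-176.03, 176.03], [-82.01, 121.73], [-58.28, 71.71], [-173.87, 95.51], [-174.79, -0.11], [-173.66, 173.66]. Speed limits (degrees/s): [136.94, 136.94, 172.46, 180, 180, 180].

## Interface

Orientations are given as [roll, pitch, yaw] about the fixed x, y, z axes, in that order (R = Rz(yaw) Ry(pitch) Rx(roll)).
In Python, from plant import r gives the robot as it stands. The module is installed in compiled form; this text tells all that it offers.
- The arm moves only by the tool jog_arm, never from a script. Its argument "deltas" is a list that holds one entry, the list of rows, each a list of 5 numbers: the opening, from -1 (shut) to 1 (fully open), then the shift along the world's x, y, z in cm, then the turn about the world's z in rad. In form: [[[claw, dx, dy, dz, turn], ...]]. A call has 1 to 8 rows; each row shifts and turns the commanded pose from where the row before left it; what a row does not reach is not made up. A row lasts 1/8 s, in which the tool goes at most 62.5 mm and 10.7 degrees, less where a joint would pass 70% of its speed; a pose out of reach is approached as far as the arm can. A call with a gripper value outside its range is refused whole. The fingers move at their own pace and stop on an object; "force" is the grip in N (left out, the last holds). Time passes only in rows, so rows that do not move let the fingers close. It gives the time, the measured TCP pose, the force, the opening and the grip force at its end, in the units of the state.
- r.get_state(): the state, without advancing time (a new reading comes with each control period).
- r.capture(name): name is "scene" or "top"; returns the picture (400x640x3 uint8, blue, green, red); there is no depth.
- r.camera_info(name): a dict with "fx", "fy", "cx", "cy" (pixels), "view" (4x4, takes a point from world to camera coordinates). Camera axes: x right, y up, looking along -z (the intrinsics and any distortion apply to the point x, -y, -z); pixel columns grow to the right and rows downward; lengths in m; the calibration is good to about 2 mm. A picture is of the moment at which its call begins. camera_info takes no time and is no camera call.
- r.close_job(): hands the job in; it is judged then, once.
The state is a dict: "time_s": time; "joints": joint angles; "qd": joint speeds; "joint_torque": joint torques, N m; "tcp_pos": TCP position; "eef_rot": TCP orientation; "contact_force": force on the tool from outside, world axes, zero at the start; "moment": the same for the moment, N m; "gripper_width": finger opening in m; "gripper_force": force on a finger pad.
Only numpy, scipy, OpenCV 4.12 (cv2) and the standard library are available. Lean on these libraries where they do the work, as an engineer would, in place of code of your own. Each camera call takes 0.05 s, during which the arm holds its last target. There are 200 camera calls.

## Task

Two of the three brass valve bodies in the holding fixture still have an old seat ring lying at the bottom of the bore, and only one is clear. Feel down the bores with the feeler rod, touching lightly, until it reaches the true floor of the clear body, and put the rod back upright in its stand. Then press the new insert into that clear body until it snaps in and its flange is fully home on the rim; never press on the fixture with more than about 30 N.

Things in the scene. Friction and masses are not known exactly. Their poses are not given: they have to be found in the camera images.
- fixture: Fixed dark steel bar 62 x 226 x 12 mm carrying three identical upright brass valve bodies in a row along its y axis, at y = +75, 0, -75 mm; each is 42 mm across, rim 72 mm above the bench, with short pipe branches to +x and -x. Origin under the middle of the bar, z up. Two of the bodies hold a loose old brass ring; from above rings and floor look alike, and which body is clear changes every time.
- mouth_left (a point): Centre of the mouth, in the plane of the rim, of the valve body at fixture y = +75 mm. Each body has a counterbore 30 mm wide, 14 mm deep, then a bore 22 mm wide to a flat floor 46 mm below the rim (26 mm above the bench). An old ring (20 mm wide, 10 mm thick) lying on the floor makes the bore end 36 mm below the rim.
- mouth_mid (a point): Centre of the mouth of the middle valve body, in the plane of its rim. In every body three sprung balls stand out of the counterbore's wall, centres 5.5 mm below the rim, leaving a clear circle 24 mm wide. They catch the insert's bead.
- mouth_right (a point): Centre of the mouth of the valve body at fixture y = -75 mm, in the plane of its rim.
- feeler: Loose feeler rod, 120 mm long, 80 g, upright in its stand: steel rod 9 mm thick for the lower 80 mm, then a ribbed aluminium handle 18 mm thick and 40 mm long at the top, to grip. Origin at the centre of the lower tip, z along the rod to the handle. In the stand its tip is 6 mm above the bench.
- feeler_stand: Fixed hardwood block 56 x 56 x 46 mm with one upright hole, 11.5 mm wide with a 3 mm chamfer, 40 mm deep, in the middle of its top. Origin at the centre of its underside.
- insert: Loose new brass valve insert, 94 mm tall, 130 g, upright. Origin at the centre of its lower end (nose), z up. From the nose: chamfer 14 to 20 mm wide in 4 mm, barrel 20 mm wide to 30 mm, snap bead 27 mm wide at 35 mm, neck 22 mm, flange 34 mm wide from 44 to 48 mm, hexagon 24 mm across flats from 48 to 76 mm to grip (flats face its +-y and every 60 degrees), 9 mm spindle to 94 mm.
- insert_flange (a point): Centre of the underside of the insert's flange, 44 mm above its nose. Fully home it lies in the plane of the rim, at the mouth's centre. Lowered into a clear body the insert first rests on the sprung balls, about 6 mm short; a push of about 8 N snaps it down. On an old ring it stops 8 mm short however hard it is pushed.
- insert_stand: Fixed hardwood block 56 x 56 x 36 mm with one upright hole, 22.5 mm wide and 28 mm deep, in the middle of its top; in it the insert's nose is 8 mm above the bench. Origin at the centre of its underside.
Not all that is in view belongs to the job. Several things have the shape of the insert; the one meant has the colours described above.

How it is judged:
By the outcome, as a careful person would: the job done as asked, in the order asked, and still so for the second after the job is handed in, with the robot touching nothing.
It also fails if it takes over 67 s, if anything falls off the work surface, if the arm or the gripper's body presses on something with over 40 N, if the wrist force passes 120 N, or if a joint passes its speed limit or range.

## Working session

There is one attempt and no reset: what is moved stays moved. The work goes in short steps, Python scripts to look and compute and a tool call to move; the robot and the scene stay as the last step left them, time stands still between calls to the robot, and variables do not carry over. Pictures are saved under pics/ and viewed, at most 10 in all, crops included, and the job is handed in when it is done.

Besides the shell and the picture viewer there is one more tool, called after "Call:" in YAML: its name, and indented under it one key for each argument. jog_arm: Moves the arm, as the interface text tells. Its arguments: {"type":"object","properties":{"deltas":{"type":"array"},"force":{"type":"number"}},"required":["deltas"]}

```bash
mkdir -p pics; python3 - <<'E'
from plant import r
import cv2
for n in("scene","top"):
    cv2.imwrite(f"pics/{n}0.png",r.capture(n)); i=r.camera_info(n); print(n,i)
s=r.get_state();print(s)
E
```

```text
scene {'fx': 472.62717909419604, 'fy': 472.62717909419604, 'cx': 324.65250311265584, 'cy': 203.64377924814858, 'view': array([[-0.69970174, -0.71442187,  0.00434315,  0.34927275],
       [ 0.31650859, -0.30452569,  0.89837988, -0.25274201],
       [-0.64049964,  0.62997261,  0.43919781, -0.51052486],
       [ 0.        ,  0.        ,  0.        ,  1.        ]])}
top {'fx': 508.3748369511093, 'fy': 508.3748369511093, 'cx': 325.33219635333097, 'cy': 195.22984870969682, 'view': array([[-0.02871353, -0.99938738,  0.02000999, -0.03949083],
       [ 0.98045675, -0.02426063,  0.19523317, -0.52249437],
       [-0.19462811,  0.02522477,  0.98055271, -0.98916222],
       [ 0.        ,  0.        ,  0.        ,  1.        ]])}
{'time_s': 0.1, 'joints': array([ 9.34567541e+01,  2.05889629e+01,  6.37760539e-01, -1.57414602e-02,
       -7.01363668e+01, -1.65055089e+01]), 'qd': array([-0.00744837, -0.03419755,  0.15572328, -0.0003767 , -0.05445042,
        0.00935418]), 'joint_torque': array([-1.10089695e-03, -5.84166169e+01,  2.93748701e+01,  7.01551706e+00,
        1.00924724e-02, -5.90276227e-05]), 'tcp_pos': array([0.15236139, 0.65715139, 0.24469463]), 'eef_rot': array([ 1.79911835e+02, -1.06922484e-02, -1.30541066e+01]), 'contact_force': array([0.64230745, 0.07943373, 0.28139105]), 'moment': array([-0.02119742, -0.0232033 ,  0.00808637]), 'gripper_force': 0.0, 'gripper_width': 0.08772660353771033}
```

View pics/scene0.png

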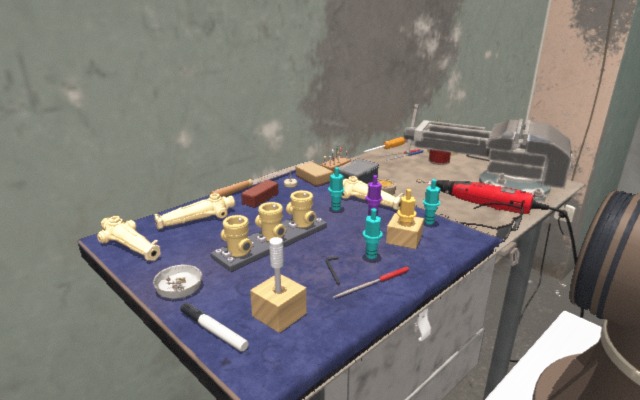

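View pics/top0.png

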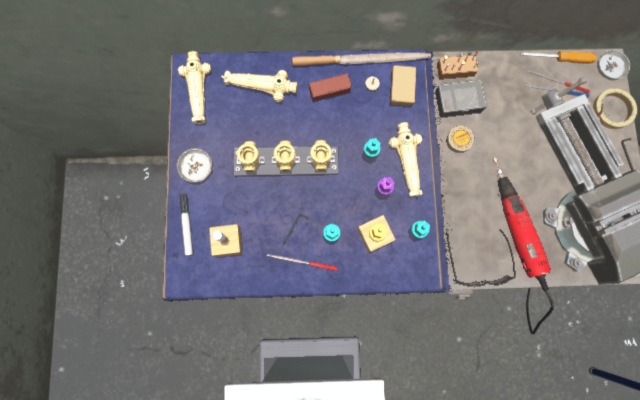

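The top view shows the fixture mouths at about (249,152), (285,152) and (321,152), the feeler near (221,237) and the brass insert in its block at (377,233). The turquoise and purple inserts are decoys. In the scene view the bodies are at (237,222), (271,207) and (301,195), the feeler at (277,250) and the insert at (407,205). I'll enlarge both.

```bash
python3 - <<'E'
import cv2
t=cv2.imread("pics/top0.png");s=cv2.imread("pics/scene0.png")
cv2.imwrite("pics/tc.png",cv2.resize(t[130:262,200:400],None,fx=4,fy=4,interpolation=cv2.INTER_CUBIC))
cv2.imwrite("pics/sc.png",cv2.resize(s[180:330,208:408+20],None,fx=3.6,fy=3.6,interpolation=cv2.INTER_CUBIC))
E
```

```text
(no output)
```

View pics/tc.png

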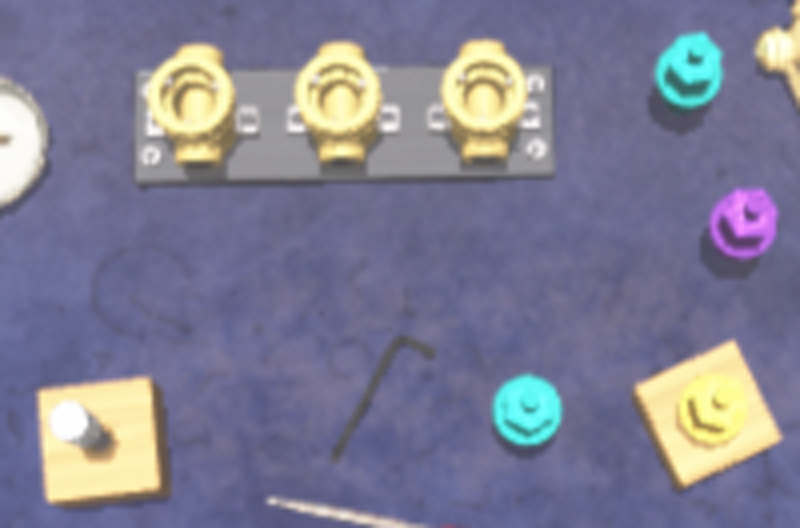

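View pics/sc.png

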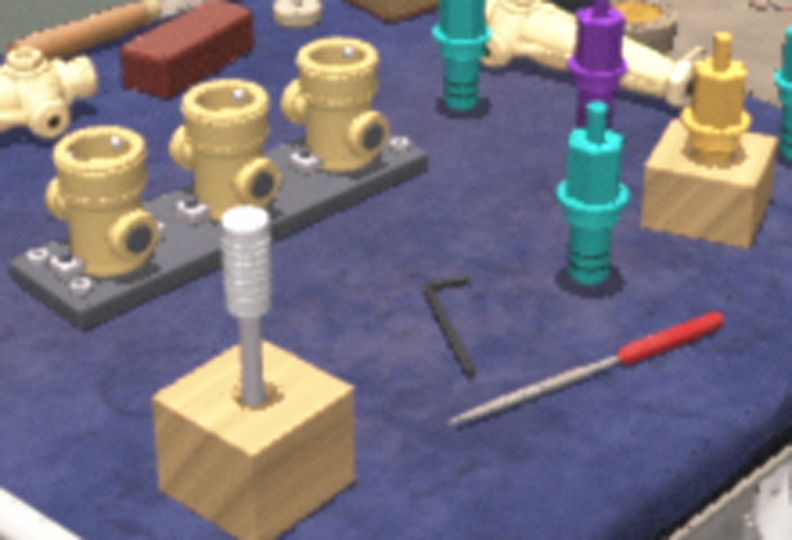

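```bash
cat > h.py <<'E'
import numpy as np
from plant import r
from scipy.optimize import least_squares
I={n:r.camera_info(n) for n in("top","scene")}
def proj(n,P):
    i=I[n];c=np.c_[np.atleast_2d(P),np.ones(len(np.atleast_2d(P)))]@i["view"].T
    return np.c_[i["fx"]*c[:,0]/-c[:,2]+i["cx"],-i["fy"]*c[:,1]/-c[:,2]+i["cy"]]
T=lambda x,y:np.array([200+(x+.5)/4-.5,130+(y+.5)/4-.5])
S=lambda x,y:np.array([208+(x+.5)/3.6-.5,180+(y+.5)/3.6-.5])
def tri(t,s):
    o=least_squares(lambda p:np.r_[proj("top",p)[0]-t,proj("scene",p)[0]-s],[.5,0,.05]);return o.x,o.fun
def atz(n,uv,z):
    return least_squares(lambda p:proj(n,[p[0],p[1],z])[0]-uv,[.5,0]).x
E
python3 - <<'E'
from h import *
np.set_printoptions(precision=4,suppress=True)
for n,t,s,z in [("L",(192,96),(101,152),.072),("M",(338,96),(226,105),.072),("R",(482,94),(338,62),.072),("feelertop",(71,422),(247,220),.126),("fstand",(100,441),(256,396),.046),("spindle",(716,396),(722,37),.102),("flange",(711,410),(716,121),.056)]:
    p,f=tri(T(*t),S(*s));print(n,p,f,"top@z",atz("top",T(*t),z),"sc@z",atz("scene",S(*s),z))
c=[atz("top",T(*q),.012) for q in[(136,184),(554,176),(550,66),(137,72)]];print(np.array(c),np.mean(c,0))
c=[atz("top",T(*q),.046) for q in[(39,391),(152,377),(162,490),(47,504)]];print(np.array(c),np.mean(c,0))
c=[atz("top",T(*q),.036) for q in[(635,384),(735,342),(781,437),(685,488)]];print(np.array(c),np.mean(c,0))
E
```

```text
L [0.6095 0.1039 0.0671] [-0.3112 -0.2789  0.3387  0.0813] top@z [0.6074 0.1027] sc@z [0.6023 0.1092]
M [0.608  0.0296 0.0666] [-0.3597 -0.3503  0.432   0.0945] top@z [0.6057 0.0285] sc@z [0.6002 0.0364]
R [ 0.6071 -0.0445  0.0666] [-0.2038 -0.214   0.2686  0.0536] top@z [ 0.6051 -0.0448] sc@z [ 0.599  -0.0367]
feelertop [0.4368 0.1528 0.1232] [-0.3597 -0.362   0.3624  0.0763] top@z [0.4358 0.1516] sc@z [0.4336 0.156 ]
fstand [0.4365 0.153  0.0427] [-0.1887 -0.1961  0.1885  0.0382] top@z [0.4357 0.1521] sc@z [0.4331 0.156 ]
spindle [ 0.443  -0.1533  0.1007] [ 0.1316  0.1846 -0.2073 -0.0266] top@z [ 0.4432 -0.1529] sc@z [ 0.441  -0.1511]
flange [ 0.443  -0.1561  0.0526] [-0.1641 -0.2314  0.254   0.0324] top@z [ 0.4421 -0.156 ] sc@z [ 0.4396 -0.1503]
[[ 0.5767  0.1402]
 [ 0.5758 -0.0833]
 [ 0.6372 -0.0832]
 [ 0.6389  0.1401]] [0.6071 0.0284]
[[0.4619 0.1831]
 [0.4676 0.1261]
 [0.4102 0.1208]
 [0.4048 0.1782]] [0.4361 0.152 ]
[[ 0.459  -0.12  ]
 [ 0.4795 -0.1727]
 [ 0.4297 -0.1938]
 [ 0.4049 -0.1433]] [ 0.4433 -0.1575]
```

The crops give the mouths near (0.608,0.103), (0.607,0.029) and (0.606,-0.045), with rims at about 0.067–0.072. The feeler is at (0.436,0.1525) with its top at about 0.124, and the insert at (0.443,-0.155). These agree with the stated sizes to within a few mm, so I'm moving towards the feeler.

Call:
jog_arm:
  deltas:
    - [[1,2.0,-3.5,0,0],[1,2.5,-4.5,0,0.05],[1,2.5,-4.5,0,0.05],[1,2.5,-4.5,0,0.05],[1,2.5,-4.5,0,0.05],[1,2.5,-4.5,0,0.03],[1,2.5,-4.5,0,0],[1,2.5,-4.5,0,0]]

```text
time_s: 1.1
tcp_pos: [0.3478, 0.3059, 0.2455]
eef_rot: [180.0, 0.0, 0.1]
contact_force: [1.2, 0.3, 1.2]
gripper_width: 0.0878
gripper_force: 0.0
```

```bash
python3 - <<'E'
import cv2,numpy as np
t=cv2.imread("pics/top0.png");s=cv2.imread("pics/scene0.png")
f=lambda a:cv2.resize(a,(400,400),interpolation=cv2.INTER_CUBIC)
cv2.imwrite("pics/ins.png",np.hstack([f(t[220:245,365:390]),f(s[185:225,388:428])]))
E
```

```text
(no output)
```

View pics/ins.png

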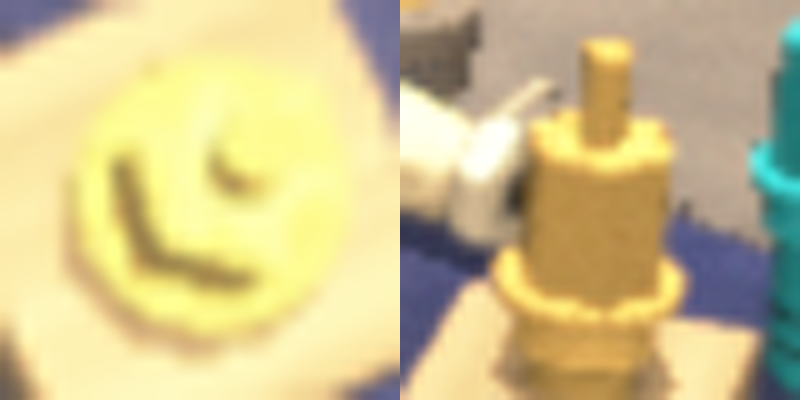

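The insert's flats have normals at about -75°, 45° and 105°, so its yaw is about 15°. The scene silhouette, about 14.5 px wide (across flats), agrees. Now to the feeler.

Call:
jog_arm:
  deltas:
    - [[1,3.0,-5.1,0,0],[1,3.0,-5.1,0,0],[1,2.85,-5.1,0,0],[1,0,0,-2,0],[1,0,0,-4,0],[1,0,0,-4,0],[1,0,0,-3,0],[1,0,0,-1,0]]

```text
time_s: 2.1
tcp_pos: [0.435, 0.1536, 0.1039]
eef_rot: [179.9, 0.2, 0.1]
contact_force: [0.6, 0.8, 0.9]
gripper_width: 0.0877
gripper_force: 0.0
```

```bash
python3 - <<'E'
from h import *
import cv2
t=r.capture("top");s=r.capture("scene")
f=lambda a:cv2.resize(a,(400,400),interpolation=cv2.INTER_CUBIC)
cv2.imwrite("pics/g1.png",np.hstack([f(t[205:265,190:250]),f(s[220:320,230:330])]))
print(r.get_state()["tcp_pos"])
E
```

```text
[0.43562698 0.15424859 0.10498457]
```

View pics/g1.png

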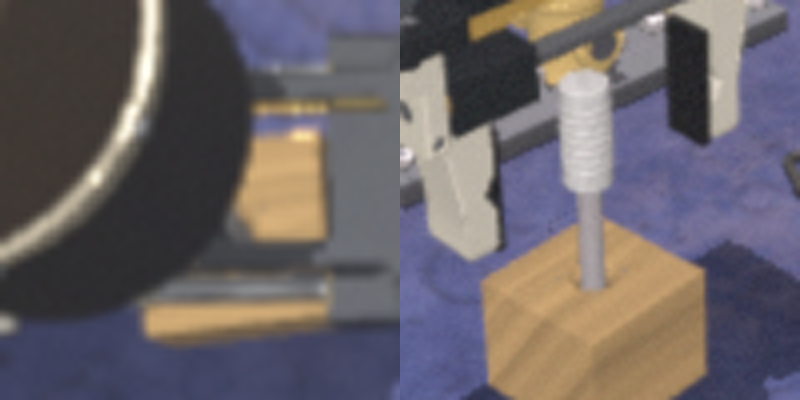

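The handle stands between the open jaws at about (585,130) in the right half of the view. Closing on it.

Call:
jog_arm:
  deltas:
    - [[-0.5,0,0,0,0],[-0.7,0,0,0,0],[-1,0,0,0,0],[-1,0,0,0,0],[-1,0,0,0,0],[-1,0,0,0,0]]
  force: 15

```text
time_s: 2.95
tcp_pos: [0.436, 0.1545, 0.1056]
eef_rot: [180.0, -0.0, 0.1]
contact_force: [0.0, -0.1, 0.2]
gripper_width: 0.0333
gripper_force: 0.0
```

```bash
python3 - <<'E'
from plant import r
s=r.get_state()
print(s["tcp_pos"],s["contact_force"],s["moment"],s["gripper_width"])
E
```

```text
[0.43596223 0.15453243 0.10557952] [ 0.0486861  -0.10602141  0.21278829] [-0.04520749 -0.04204016  0.00286697] 0.03330642912475952
```

Call:
jog_arm:
  deltas:
    - [[-1,0,-0.15,0,0],[-1,0,0,0,0],[-1,0,0,0,0],[-1,0,0,0,0]]
  force: 15

```text
time_s: 3.45
tcp_pos: [0.4358, 0.1529, 0.1055]
eef_rot: [180.0, 0.0, 0.1]
contact_force: [-1.2, -0.6, 0.3]
gripper_width: 0.0175
gripper_force: 15.0
```

Call:
jog_arm:
  deltas:
    - [[-1,0,0,1,0],[-1,0,0,2,0],[-1,0,0,3,0],[-1,0,0,3,0],[-1,3,-1,0,0],[-1,5,-1.5,0,0],[-1,5,-1.5,0,0],[-1,4,-0.9,0,0]]

```text
time_s: 4.45
tcp_pos: [0.6078, 0.1031, 0.1961]
eef_rot: [180.0, -0.0, 0.1]
contact_force: [-0.8, 0.5, -1.1]
gripper_width: 0.0175
gripper_force: 15.0
```

Call:
jog_arm:
  deltas:
    - [[-1,0.1,0,0,0],[-1,0,0,0,0],[-1,0,0,0,0]]

```text
time_s: 4.82
tcp_pos: [0.6062, 0.1043, 0.196]
eef_rot: [-180.0, -0.0, 0.2]
contact_force: [-0.1, 0.7, -1.1]
gripper_width: 0.0177
gripper_force: 15.0
```

```bash
python3 - <<'E'
from plant import r
import cv2,numpy as np
t=r.capture("top");s=r.capture("scene")
x=r.get_state();print(x["tcp_pos"],x["contact_force"],x["gripper_width"])
cv2.imwrite("pics/m1.png",cv2.resize(s[130:270,190:350],None,fx=4,fy=4,interpolation=cv2.INTER_CUBIC))
E
```

```text
[0.60633806 0.10443571 0.19622157] [ 0.22416289 -0.82107501 -1.77502737] 0.017493964189177282
```

View pics/m1.png

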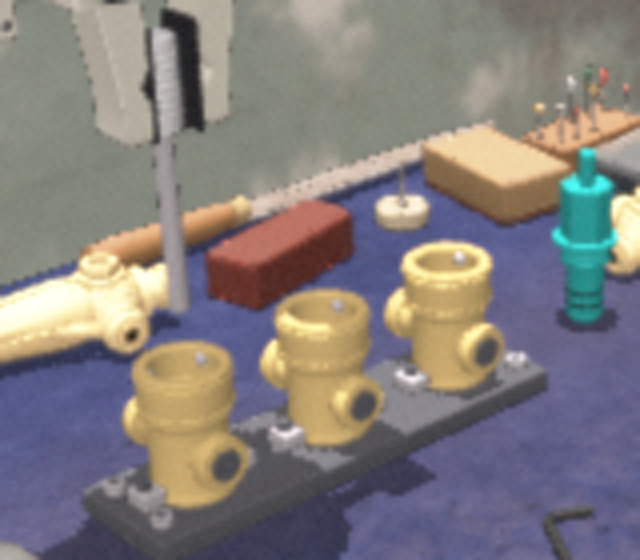

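The rod hangs above and in front of the left body: its tip is at about crop (180,305), the left mouth at (184,371), the middle at (322,318) and the right at (447,268). I'll use the known tip to check the scene camera's bias.

```bash
python3 - <<'E'
from h import *
np.set_printoptions(precision=4,suppress=True)
C=lambda x,y:np.array([190+(x+.5)/4-.5,130+(y+.5)/4-.5])
p=np.array([.6063,.1044,.1962])
# tip is 99.5 mm below TCP, top 20.5 above
tip=proj("scene",p-[0,0,.0995])[0]; print("tip exp",(tip-[189.5,129.5])*4-.5, "top exp",(proj("scene",p+[0,0,.0205])[0]-[189.5,129.5])*4-.5)
b=C(180,305)-tip;print("bias px",b)
for m in[(184,371),(322,318),(447,268)]:
    print(atz("scene",C(*m),.072),atz("scene",C(*m)-b,.072))
E
```

```text
tip exp [183.5335 309.8531] top exp [159.4012  34.6441]
bias px [-0.8834 -1.2133]
[0.6008 0.1103] [0.5963 0.1117]
[0.5996 0.0376] [0.5948 0.0395]
[ 0.6    -0.0372] [ 0.5949 -0.0348]
```

Call:
jog_arm:
  deltas:
    - [[-1,0,0,-1.5,0],[-1,0,0,-1,0],[-1,0,0,-0.5,0],[-1,0,0,-0.5,0],[-1,0,0,-0.5,0],[-1,0,0,-0.5,0]]

```text
time_s: 5.68
tcp_pos: [0.6071, 0.1041, 0.1503]
eef_rot: [-180.0, -0.0, 0.1]
contact_force: [-1.2, -0.3, -1.6]
gripper_width: 0.0175
gripper_force: 15.0
```

Call:
jog_arm:
  deltas:
    - [[-1,0,0,-0.5,0],[-1,0,0,-0.4,0],[-1,0,0,-0.2,0],[-1,0,0,-0.2,0],[-1,0,0,-0.1,0],[-1,0,0,-0.1,0],[-1,0,0,-0.1,0],[-1,0,0,0,0]]

```text
time_s: 6.68
tcp_pos: [0.6074, 0.1041, 0.1353]
eef_rot: [-180.0, -0.1, 0.1]
contact_force: [-1.2, 0.4, 3.5]
gripper_width: 0.0178
gripper_force: 15.0
```

Contact at tip z of about 0.0358, which is the ring height. The left body holds a ring, so next is the middle.

Call:
jog_arm:
  deltas:
    - [[-1,0,0,1.5,0],[-1,0,0,2.5,0],[-1,0,0,1.6,0],[-1,0,-3.5,0,0],[-1,0,-3.9,0,0],[-1,0,0,0,0],[-1,0,0,-1.5,0],[-1,0,0,-1.5,0]]

```text
time_s: 7.68
tcp_pos: [0.6067, 0.0307, 0.1593]
eef_rot: [-180.0, 0.0, 0.2]
contact_force: [-0.3, 0.6, -1.2]
gripper_width: 0.0178
gripper_force: 15.0
```

Call:
jog_arm:
  deltas:
    - [[-1,0,0,-1,0],[-1,0,0,-0.7,0],[-1,0,0,-0.3,0],[-1,0,0,-0.2,0],[-1,0,0,-0.1,0],[-1,0,0,-0.1,0],[-1,0,0,-0.1,0],[-1,0,0,0,0]]

```text
time_s: 8.68
tcp_pos: [0.6069, 0.03, 0.1356]
eef_rot: [-180.0, -0.0, 0.1]
contact_force: [-0.3, 0.3, -0.2]
gripper_width: 0.0177
gripper_force: 15.0
```

Call:
jog_arm:
  deltas:
    - [[-1,0,0,-0.1,0],[-1,0,0,-0.1,0],[-1,0,0,0,0]]

```text
time_s: 9.05
tcp_pos: [0.6069, 0.03, 0.1334]
eef_rot: [180.0, 0.0, 0.1]
contact_force: [-0.3, -0.6, -1.2]
gripper_width: 0.018
gripper_force: 15.0
```

Call:
jog_arm:
  deltas:
    - [[-1,0,0,-0.3,0],[-1,0,0,-0.2,0],[-1,0,0,-0.1,0],[-1,0,0,-0.1,0],[-1,0,0,-0.05,0],[-1,0,0,-0.05,0],[-1,0,0,0,0]]

```text
time_s: 9.93
tcp_pos: [0.607, 0.0301, 0.1256]
eef_rot: [-180.0, -0.0, 0.1]
contact_force: [0.4, 0.7, -1.7]
gripper_width: 0.0175
gripper_force: 15.0
```

Call:
jog_arm:
  deltas:
    - [[-1,0,0,-0.05,0],[-1,0,0,-0.05,0],[-1,0,0,0,0]]

```text
time_s: 10.3
tcp_pos: [0.6073, 0.03, 0.1253]
eef_rot: [180.0, -0.1, 0.1]
contact_force: [-1.3, 1.0, 5.0]
gripper_width: 0.0178
gripper_force: 15.0
```

The tip goes down to about 0.0255, the true floor, so the middle body is clear. Now the rod goes back to its stand.

Call:
jog_arm:
  deltas:
    - [[-1,0,0,1.5,0],[-1,0,0,3,0],[-1,0,0,2,0],[-1,-3.5,2.5,0,0],[-1,-4.5,3.2,0,0],[-1,-4.5,3.2,0,0],[-1,-3.6,2.6,0,0],[-1,-1.0,0.8,0,0]]

```text
time_s: 11.3
tcp_pos: [0.4344, 0.1541, 0.1906]
eef_rot: [-179.9, -0.1, 0.3]
contact_force: [0.7, 0.1, -1.2]
gripper_width: 0.0178
gripper_force: 15.0
```

Call:
jog_arm:
  deltas:
    - [[-1,0,0,0,0],[-1,0,0,0,0]]

```text
time_s: 11.55
tcp_pos: [0.4367, 0.1529, 0.1898]
eef_rot: [-180.0, -0.0, 0.1]
contact_force: [0.1, -0.2, -0.5]
gripper_width: 0.0179
gripper_force: 15.0
```

Call:
jog_arm:
  deltas:
    - [[-1,-0.08,0,-1.5,0],[-1,0,0,-2,0],[-1,0,0,-0.5,0],[-1,0,0,-0.3,0],[-1,0,0,-0.3,0],[-1,0,0,-0.3,0],[-1,0,0,-0.3,0],[-1,0,0,-0.3,0]]

```text
time_s: 12.55
tcp_pos: [0.4352, 0.1531, 0.1345]
eef_rot: [-180.0, -0.0, 0.1]
contact_force: [-0.1, 0.6, -1.4]
gripper_width: 0.0176
gripper_force: 15.0
```

Entered freely (tip about 35 mm up, below the stand's top). Continuing down.

Call:
jog_arm:
  deltas:
    - [[-1,0,0,-0.5,0],[-1,0,0,-0.6,0],[-1,0,0,-0.6,0],[-1,0,0,-0.5,0],[-1,0,0,-0.3,0],[-1,0,0,-0.2,0],[-1,0,0,-0.1,0],[-1,0,0,0,0]]

```text
time_s: 13.55
tcp_pos: [0.4352, 0.1531, 0.1066]
eef_rot: [-180.0, -0.0, 0.1]
contact_force: [-0.9, -0.4, -0.6]
gripper_width: 0.0178
gripper_force: 15.0
```

Call:
jog_arm:
  deltas:
    - [[-1,0,0,-0.1,0],[-0.8,0,0,0,0],[-0.3,0,0,0,0],[0.15,0,0,0,0],[0.15,0,0,0,0],[0.15,0,0,2,0],[0.15,0,0,4,0],[0.15,0,0,4,0]]

```text
time_s: 14.55
tcp_pos: [0.435, 0.1528, 0.2066]
eef_rot: [180.0, 0.0, 0.1]
contact_force: [0.1, 0.1, 0.7]
gripper_width: 0.0498
gripper_force: 0.0
```

Call:
jog_arm:
  deltas:
    - [[0.15,0.1,-4,0,0.06],[0.15,0.1,-6,0,0.05],[0.15,0.1,-6,0,0.05],[0.15,0.1,-6,0,0.05],[0.15,0.1,-6,0,0.05],[0.15,0.2,-2.6,0,0],[0.15,0,0,0,0],[0.15,0,0,0,0]]

```text
time_s: 15.55
tcp_pos: [0.442, -0.1528, 0.2055]
eef_rot: [-180.0, 0.0, 15.0]
contact_force: [-0.5, 0.8, 0.4]
gripper_width: 0.0505
gripper_force: 0.0
```

```bash
python3 - <<'E'
from plant import r
import cv2,numpy as np
t=r.capture("top");s=r.capture("scene")
x=r.get_state();print(x["tcp_pos"],x["eef_rot"],x["gripper_width"])
f=lambda a:cv2.resize(a,(400,400),interpolation=cv2.INTER_CUBIC)
cv2.imwrite("pics/b1.png",np.hstack([f(s[230:330,230:330]),f(s[140:260,350:470])]))
E
```

```text
[ 0.44220586 -0.15223932  0.20561455] [-1.79997013e+02 -1.29070589e-02  1.50820284e+01] 0.05038116288049495
```

View pics/b1.png

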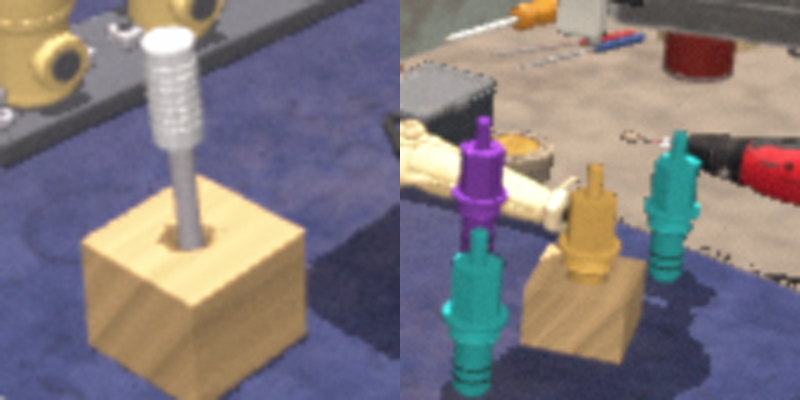

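The rod stands upright in its stand, handle top at about (170,40) in the left half. The insert is undisturbed in its block at (595,220) in the right half. Descending on it.

Call:
jog_arm:
  deltas:
    - [[0.15,0.05,-0.2,-3,0],[0.15,0,0,-4,0],[0.15,0,0,-3,0],[0.15,0,0,-1.5,0],[0.15,0,0,-0.8,0],[0.15,0,0,-0.4,0],[0.15,0,0,0,0]]

```text
time_s: 16.52
tcp_pos: [0.443, -0.1547, 0.0789]
eef_rot: [180.0, -0.0, 15.1]
contact_force: [-0.0, 0.9, -0.0]
gripper_width: 0.0506
gripper_force: 0.0
```

Call:
jog_arm:
  deltas:
    - [[-0.2,0,0,0,0],[-0.35,0,0,0,0],[-0.4,0,0,0,0],[-0.45,0,0,0,0],[-0.5,0,0,0,0],[-0.5,0,0,0,0]]
  force: 8

```text
time_s: 17.27
tcp_pos: [0.4427, -0.155, 0.0786]
eef_rot: [180.0, -0.0, 15.0]
contact_force: [-0.2, 0.2, 1.2]
gripper_width: 0.0241
gripper_force: 8.0
```

Gripped on the flats (24.1 mm wide). I'll raise the grip force, lift, and carry it to the middle mouth.

Call:
jog_arm:
  deltas:
    - [[-0.6,0,0,0,0],[-0.6,0,0,0,0],[-0.6,0,0,0.5,0],[-0.6,0,0,2,0],[-0.6,0,0,4,0],[-0.6,0,0,3,0],[-0.6,2,2.3,0,0],[-0.6,3,3.4,0,0]]
  force: 40

```text
time_s: 18.27
tcp_pos: [0.4927, -0.0977, 0.1744]
eef_rot: [-180.0, -0.1, 14.9]
contact_force: [1.5, -0.6, -1.7]
gripper_width: 0.0237
gripper_force: 40.0
```

Call:
jog_arm:
  deltas:
    - [[-0.6,3.5,4.0,0,0],[-0.6,3.5,4.0,0,0],[-0.6,3.0,3.4,0,0],[-0.6,1.4,1.4,0,0],[-0.6,0,0,-1,0],[-0.6,0,0,-0.5,0],[-0.6,0,0,0,0]]

```text
time_s: 19.15
tcp_pos: [0.6055, 0.029, 0.158]
eef_rot: [-180.0, 0.1, 15.0]
contact_force: [-0.3, -0.0, -1.9]
gripper_width: 0.0238
gripper_force: 40.0
```

```bash
python3 - <<'E'
from plant import r
import cv2,numpy as np
s=r.capture("scene")
x=r.get_state();print(x["tcp_pos"],x["contact_force"],x["moment"],x["gripper_width"])
cv2.imwrite("pics/i1.png",cv2.resize(s[130:260,200:330],None,fx=4.5,fy=4.5,interpolation=cv2.INTER_CUBIC))
E
```

```text
[0.6059769  0.02915167 0.15857108] [ 1.10461159 -0.08712145 -0.98147979] [-0.02210544 -0.06295394 -0.03219858] 0.023605500360842503
```

View pics/i1.png

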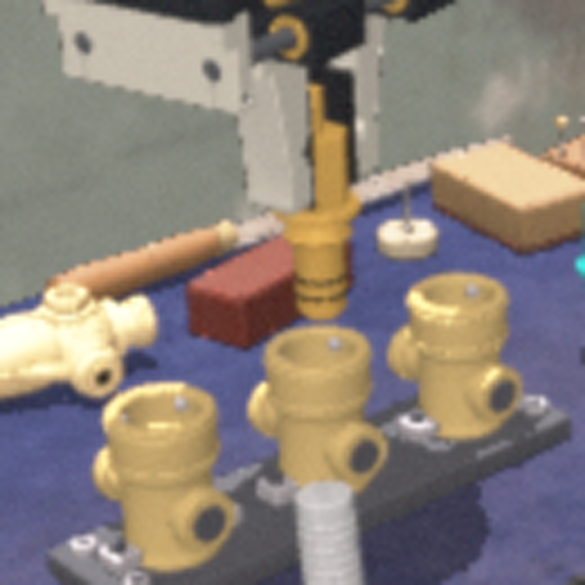

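The insert hangs above the middle mouth, nose at (322,308) and mouth centre at (319,357). It needs about 1 mm towards +x+y, which agrees with the earlier mouth estimate of (0.607,0.030).

Call:
jog_arm:
  deltas:
    - [[-0.6,0.1,0.08,-0.8,0],[-0.6,0,0,-0.8,0],[-0.6,0,0,-0.6,0],[-0.6,0,0,-0.4,0],[-0.6,0,0,-0.2,0],[-0.6,0,0,-0.2,0],[-0.6,0,0,0,0]]

```text
time_s: 20.08
tcp_pos: [0.6077, 0.0309, 0.1285]
eef_rot: [180.0, 0.0, 15.0]
contact_force: [-0.4, -0.7, -1.0]
gripper_width: 0.0237
gripper_force: 40.0
```

Call:
jog_arm:
  deltas:
    - [[-0.6,0,0,-0.1,0],[-0.6,0,0,-0.1,0],[-0.6,0,0,-0.1,0],[-0.6,0,0,-0.1,0],[-0.6,0,0,-0.1,0],[-0.6,0,0,0,0]]

```text
time_s: 20.82
tcp_pos: [0.6076, 0.0308, 0.1235]
eef_rot: [-180.0, 0.0, 15.0]
contact_force: [-0.0, 0.7, -1.7]
gripper_width: 0.0231
gripper_force: 40.0
```

```bash
python3 - <<'E'
from plant import r
x=r.get_state();print(x["tcp_pos"],x["contact_force"],x["moment"])
E
```

```text
[0.60760322 0.03082379 0.12345631] [-0.03677489  0.67611991 -1.72367427] [-0.04151736 -0.04293246  0.01809826]
```

Call:
jog_arm:
  deltas:
    - [[-0.6,0,0,-0.3,0],[-0.6,0,0,-0.3,0],[-0.6,0,0,-0.3,0],[-0.6,0,0,-0.3,0],[-0.6,0,0,-0.2,0],[-0.6,0,0,-0.1,0],[-0.6,0,0,0,0]]

```text
time_s: 21.7
tcp_pos: [0.6076, 0.0308, 0.1085]
eef_rot: [180.0, 0.0, 15.0]
contact_force: [-0.5, 0.2, -1.8]
gripper_width: 0.0231
gripper_force: 40.0
```

Free so far. Now slowly onto the balls.

Call:
jog_arm:
  deltas:
    - [[-0.6,0,0,-0.1,0],[-0.6,0,0,-0.1,0],[-0.6,0,0,-0.1,0],[-0.6,0,0,-0.1,0],[-0.6,0,0,0,0]]

```text
time_s: 22.32
tcp_pos: [0.6078, 0.0308, 0.1048]
eef_rot: [180.0, -0.0, 15.0]
contact_force: [-0.2, -0.6, 1.3]
gripper_width: 0.0236
gripper_force: 40.0
```

Call:
jog_arm:
  deltas:
    - [[-0.6,0,0,-0.1,0],[-0.6,0,0,-0.05,0],[-0.6,0,0,0,0]]

```text
time_s: 22.7
tcp_pos: [0.6081, 0.0308, 0.1038]
eef_rot: [180.0, -0.1, 15.0]
contact_force: [-1.1, -1.6, 5.1]
gripper_width: 0.0237
gripper_force: 40.0
```

Call:
jog_arm:
  deltas:
    - [[-0.6,0,0,-0.1,0],[-0.6,0,0,-0.1,0],[-0.6,0,0,0,0]]

```text
time_s: 23.08
tcp_pos: [0.6076, 0.0309, 0.1006]
eef_rot: [-180.0, 0.0, 15.0]
contact_force: [1.6, -0.7, -2.0]
gripper_width: 0.0241
gripper_force: 40.0
```

It snapped through. About 2 mm remain to seat the flange.

Call:
jog_arm:
  deltas:
    - [[-0.6,0,0,-0.1,0],[-0.6,0,0,-0.1,0],[-0.6,0,0,-0.05,0],[-0.6,0,0,0,0]]

```text
time_s: 23.58
tcp_pos: [0.6076, 0.0308, 0.0987]
eef_rot: [180.0, 0.0, 15.0]
contact_force: [0.7, -1.5, 2.0]
gripper_width: 0.0235
gripper_force: 40.0
```

Call:
jog_arm:
  deltas:
    - [[-0.6,0,0,-0.1,0],[-0.6,0,0,-0.1,0],[-0.6,0,0,0,0]]

```text
time_s: 23.95
tcp_pos: [0.6077, 0.0308, 0.0985]
eef_rot: [180.0, -0.1, 15.1]
contact_force: [-5.4, -0.8, 15.8]
gripper_width: 0.0236
gripper_force: 40.0
```

A hard stop at 0.0985 with 16 N means the flange is home. Relieving the load, releasing and retracting.

Call:
jog_arm:
  deltas:
    - [[-0.6,0,0,0.2,0],[-0.5,0,0,0,0],[-0.3,0,0,0,0],[0.1,0,0,0,0],[0.1,0,0,0,0],[0.1,0,0,1.5,0],[0.1,0,0,4,0],[0.1,0,0,5,0]]

```text
time_s: 24.95
tcp_pos: [0.6072, 0.0307, 0.2049]
eef_rot: [180.0, 0.1, 15.0]
contact_force: [1.0, 0.4, -0.3]
gripper_width: 0.048
gripper_force: 0.0
```

```bash
python3 - <<'E'
from plant import r
import cv2,numpy as np
s=r.capture("scene")
x=r.get_state();print(x["tcp_pos"],x["contact_force"],x["gripper_width"])
cv2.imwrite("pics/f1.png",cv2.resize(s[165:325,200:340],None,fx=3.7,fy=3.7,interpolation=cv2.INTER_CUBIC))
E
```

```text
[0.6107876  0.03098894 0.2133888 ] [ 2.55261697 -0.07014563  7.62433148] 0.04780765939581833
```

View pics/f1.png

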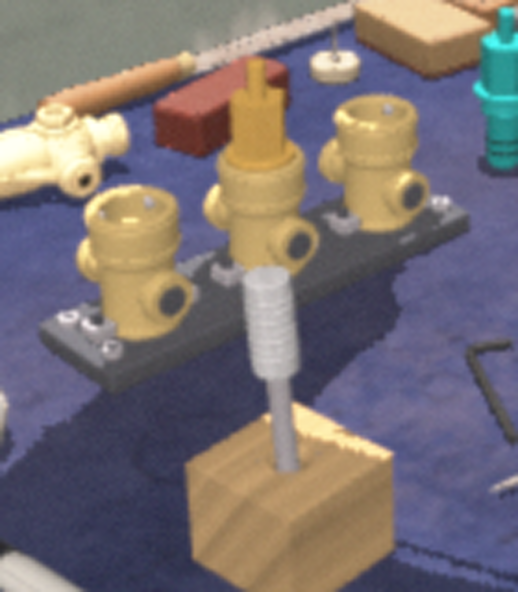

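The insert sits in the middle body with its flange flush on the rim at about (260,160), and the rod is upright in its stand at (280,370). Handing in.

```bash
python3 -c "
from plant import r
print(r.close_job())"
```

```text
the job is handed in; nothing more can be done
None
```

The middle body was the clear one: the feeler rod reached its true floor and is back upright in its stand, and the new insert is snapped into that body with its flange home on the rim (about 16 N measured at the end of the press, 25 s used), and the job is handed in.

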